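Press the bench dogs down in order

ROBOT

A 6-joint arm with a two-finger parallel gripper is mounted at the origin on a cart in front of the work surface, level with it; the furniture and walls round the work are solid. World frame = base frame: x ahead of the robot, y to its left, z up, the work surface at z = 0. Lengths are in m, angles in degrees, forces in N, time in s.
With the tool pointing down it reaches from about 0.35 to 0.875 m from the base axis. Payload 4.2 kg.
Tool frame: the origin (TCP) lies at the very end of the fingers, on their centre line; the grasp point (between the pads) lies 19 mm behind it; z points along the fingers, x is the direction in which the jaws open and shut, and the axes are right-handed (so a half turn about z gives the same grasp; the last joint's range is limited). The gripper opens to 87 mm and grips with 3 to 60 N. Pads are 19 mm wide; open, the fingers measure 117 mm over their backs; the gripper's body (75 mm by 190 mm) begins 51 mm behind the grasp point.
Start: joints at [-48.552, 22.042, 0.453, 0, -68.411, -14.817], TCP at [0.28, -0.559, 0.223] pointing down, gripper open.
Joint ranges: [-179.83, 179.83], [-69.29, 118.12], [-61.27, 80.66], [-181.25, 117.63], [-171.15, -9.14], [-177.46, 177.46]. Speed limits (degrees/s): [159.86, 159.86, 180, 180, 180, 180].

INTERFACE

Orientations are given as a 3x3 rotation matrix whose columns are the frame's x, y, z axes.
In Python, from station import r gives the robot as it stands.
- The arm moves only by the tool move_arm, never from a script. Its argument "series" is a list that holds one entry, the list of rows, each a list of 7 numbers: the shift along the tool's x, y, z in cm, then the turn, a rotation vector about the tool's x, y, z in degrees, then the opening, from -1 (shut) to 1 (fully open). In form: [[[dx, dy, dz, wx, wy, wz, fingers], ...]]. A call has 1 to 12 rows; each row shifts and turns the commanded pose from where the row before left it, along the tool's axes as they then stand; what a row does not reach is not made up. A row lasts 1/8 s, in which the tool goes at most 62.5 mm and 10.7 degrees, less where a joint would pass 70% of its speed; a pose out of reach is approached as far as the arm can. A call is refused whole if a number of a shift passes 6.25 or a number of a turn 10.7, either way. A call with a gripper value outside its range is refused whole. The fingers move at their own pace and stop on an object; the grip force is fixed at half the most. Time passes only in rows, so rows that do not move let the fingers close. It gives the time, the measured TCP pose, the force and the opening at its end, in the units of the state.
- r.sense(): the state, without advancing time (a new reading comes with each control period).
- r.capture(name): name is "side" or "top" or "wrist"; returns a dict with "color" (480x640x3 uint8, blue, green, red), "fx", "fy", "cx", "cy" (pixels), "rvec" (rotation vector, rad) and "tvec" (3), from world to camera coordinates, as OpenCV has them; the wrist camera has in their place "tool_from_camera" (4x4, takes a point from camera to tool coordinates, whose origin is the TCP and whose axes are the tool frame's). Camera axes: x right, y down, z forward; pixel columns grow to the right and rows downward; lengths in m; the calibration is good to about 2 mm. A picture is of the moment at which its call begins: read the wrist's pose just before it. There is no depth.
- r.finish_job(): hands the job in, once; it reports no verdict.
The state is a dict: "time_s": time; "joints": joint angles; "joint_velocities": joint speeds; "effort": joint torques, N m; "tcp_pos": TCP position; "ee_rot": TCP orientation; "wrist_force": force on the tool from outside, world axes, zero at the start; "moment": the same for the moment, N m; "gripper_width": opening from 0.0 (shut) to 1.0 (fully open).
Only numpy, scipy, OpenCV 4.12 (cv2) and the standard library are available. Lean on these libraries where they do the work, as an engineer would, in place of code of your own. Each camera call takes 0.05 s, during which the arm holds its last target.

TASK

Clear the clamping board for the next workpiece: with a fingertip, lightly press the blue bench dog all the way down, then the yellow one, then the red one, in that order. Leave the black dog standing with the small wooden block behind it, and do not lift or disturb the block or the tools lying round the board.

Things in the scene. Friction and masses are not known exactly. Their poses are not given: they have to be found in the camera images.
- board: clamping board of plywood, 200 x 300 mm (its own x and y), on four short rubber feet, astride the long batten that lies across the bench, fixed to the bench; its flat top is 40 mm above the bench. Six 20 mm holes in two rows of three at 96 mm pitch: at x = -48 and +48, y = -96, 0 and +96 mm from its centre. Origin: centre of its underside
- bush_blue: thin steel rim of the hole in which the blue bench dog sits, flush in the board (the dogs swap holes between runs); origin on the dog's axis at the height of the board's top, 40 mm above the bench; z up
- dog_blue_top (a point): centre of the flat top of the blue bench dog, an upright round metal pin of 20 mm diameter that stands 10 to 14 mm above the board at the start
- dog_blue (a joint): how far the blue dog is pushed down, m: 0 = fully raised (top 14 mm above the board), 0.013 = fully down at its stop (top 1 mm above the board). It slides straight down against a steady resistance of 3 N (about 0.4 N more at 10 mm/s), stops hard at 0.013 and stays where it is left, without a spring
- bush_yellow: thin steel rim of the hole in which the yellow bench dog sits, flush in the board (the dogs swap holes between runs); origin on the dog's axis at the height of the board's top, 40 mm above the bench; z up
- dog_yellow_top (a point): centre of the flat top of the yellow bench dog, an upright round metal pin of 20 mm diameter that stands 10 to 14 mm above the board at the start
- dog_yellow (a joint): how far the yellow dog is pushed down, m: 0 = fully raised (top 14 mm above the board), 0.013 = fully down at its stop (top 1 mm above the board). It slides straight down against a steady resistance of 3 N (about 0.4 N more at 10 mm/s), stops hard at 0.013 and stays where it is left, without a spring
- bush_red: thin steel rim of the hole in which the red bench dog sits, flush in the board (the dogs swap holes between runs); origin on the dog's axis at the height of the board's top, 40 mm above the bench; z up
- dog_red_top (a point): centre of the flat top of the red bench dog, an upright round metal pin of 20 mm diameter that stands 10 to 14 mm above the board at the start
- dog_red (a joint): how far the red dog is pushed down, m: 0 = fully raised (top 14 mm above the board), 0.013 = fully down at its stop (top 1 mm above the board). It slides straight down against a steady resistance of 3 N (about 0.4 N more at 10 mm/s), stops hard at 0.013 and stays where it is left, without a spring
- bush_black: thin steel rim of the hole in which the black bench dog sits, flush in the board (the dogs swap holes between runs); origin on the dog's axis at the height of the board's top, 40 mm above the bench; z up
- dog_black_top (a point): centre of the flat top of the black bench dog, an upright round metal pin of 20 mm diameter that stands 10 to 14 mm above the board at the start
- dog_black (a joint): how far the black dog is pushed down, m: 0 = fully raised (top 14 mm above the board), 0.013 = fully down at its stop (top 1 mm above the board). It slides straight down against a steady resistance of 3 N (about 0.4 N more at 10 mm/s), stops hard at 0.013 and stays where it is left, without a spring
- block_mid (a point): centre of the loose small pine block, 18 x 45 x 18 mm, that lies on the board right behind the black dog (on its +x side in the board's frame)
- screwdriver: yellow-handled screwdriver, 21 x 161 x 20 mm, loose on the bench to the left of the board; origin at the centre of its underside
- pencil: green pencil, 7 x 121 x 8 mm, loose on the bench in front of the board; origin at the centre of its underside
- strip: flat wooden offcut, 35 x 120 x 15 mm, loose on the bench at the right of the board; origin at the centre of its underside
- sander: brown cork sanding block, 61 x 105 x 31 mm, loose on the bench at the right; origin at the centre of its underside

How it is judged (in metres and radians):
On the way, in this order (a step that is already met when the one before it is completed fails the run):
1. the blue dog is pressed down (value of joint dog_blue above 0.011 m), for 0.1 s.
2. the yellow dog is pressed down (value of joint dog_yellow above 0.011 m), for 0.1 s.
3. the red dog is pressed down (value of joint dog_red above 0.011 m), for 0.1 s.
At the end, for the whole second after the job is handed in: the blue, yellow and red dogs are down to within 2 mm of their stops; the black dog has moved less than 3 mm, the wooden block less than 10 mm, and the screwdriver, pencil, flat offcut and sanding block less than 15 mm (value of joint each of dog_blue, dog_yellow, dog_red above 0.011 m and distance of dog_black_top from where it was at the start of the episode below 0.003 m and distance of block_mid from where it was at the start of the episode below 0.01 m and distance of each of screwdriver, pencil, strip, sander from where it was at the start of the episode below 0.015 m); the robot touches nothing.
It fails at once if a dog is pushed down out of order: yellow before blue is down, or red before blue and yellow are down ((value of joint dog_yellow above 0.007 m and value of joint dog_blue below 0.0105 m) or (value of joint dog_red above 0.007 m and value of joint any of dog_yellow, dog_blue below 0.0105 m)).
It fails at once if the black dog is pushed down (3 mm or more) (distance of dog_black_top from where it was at the start of the episode above 0.003 m).
It fails at once if a dog or the board is pressed with more than 30 N (contact force between any of the arm, the fingers and bush_blue above 30 N or contact force between any of the arm, the fingers and bush_yellow above 30 N or contact force between any of the arm, the fingers and bush_red above 30 N or contact force between any of the arm, the fingers and bush_black above 30 N or contact force between any of the arm, the fingers and board above 30 N).
It fails at once if the wooden block is lifted or shifted by more than 10 mm (distance of block_mid from where it was at the start of the episode above 0.01 m).
It fails at once if a tool or thing round the board is lifted or shifted by more than 15 mm (distance of any of screwdriver, pencil, strip, sander from where it was at the start of the episode above 0.015 m).
It also fails if it takes over 43 s, if anything falls off the work surface, if the arm or the gripper's body presses on something with over 40 N, if the wrist force passes 120 N, or if a joint passes its speed limit or range.

## Working session

There is one attempt and no reset: what is moved stays moved. The work goes in short steps, Python scripts to look and compute and a tool call to move; the robot and the scene stay as the last step left them, time stands still between calls to the robot, and variables do not carry over. Pictures are saved under pics/ and viewed, and the job is handed in when it is done.

Besides the shell and the picture viewer there is one more tool, called after "Request:" as name(argument=value, ...) on one line, values as JSON. move_arm: Moves the arm, as the interface text tells. Its arguments: {"type":"object","properties":{"series":{"type":"array","items":{"type":"array","items":{"type":"array","items":{"type":"number"}}}}},"required":["series"]}

```bash
mkdir -p pics; ls
python3 - <<'E'
from station import r
import cv2
s=r.sense();print(s)
for n in("side","top","wrist"):
    c=r.capture(n);cv2.imwrite(f"pics/{n}0.png",c["color"]);print(n,{k:v for k,v in c.items() if k!="color"})
E
```

```text
pics
{'time_s': 0.0, 'joints': array([-4.85532750e+01,  2.20919924e+01,  3.79808431e-01, -3.00239148e-02,
       -6.84126316e+01, -1.48159777e+01]), 'joint_velocities': array([-0.00504228,  0.10489742,  0.01547055, -0.01986419,  0.04964347,
        0.0047401 ]), 'effort': array([ 2.89876689e-04, -3.90667999e+01,  1.87410271e+01,  4.21979874e+00,
        1.10823297e-02, -2.05463721e-04]), 'tcp_pos': array([ 0.27988875, -0.55814208,  0.22144417]), 'ee_rot': array([[-4.48064836e-01,  8.94000416e-01, -1.07669366e-03],
       [ 8.93998282e-01,  4.48066121e-01,  1.95539147e-03],
       [ 2.23055074e-03, -8.64201177e-05, -9.99997509e-01]]), 'wrist_force': array([-0.55765956,  0.41831841,  0.56801575]), 'moment': array([ 0.00513179, -0.0247304 ,  0.0011024 ]), 'gripper_width': 0.9989560232926133}
side {'fx': 601.4520664881912, 'fy': 601.4520664881912, 'cx': 323.71507575559, 'cy': 237.87875834578304, 'rvec': array([ 0.63449601, -2.52760482,  1.31095259]), 'tvec': array([0.48122741, 0.20045079, 1.08678999])}
top {'fx': 593.957171098728, 'fy': 593.957171098728, 'cx': 321.24120273574454, 'cy': 247.1843606552861, 'rvec': array([ 2.10695927, -2.15665141,  0.17127809]), 'tvec': array([-0.01329109,  0.56341867,  1.43604581])}
wrist {'fx': 379.150280031605, 'fy': 379.150280031605, 'cx': 320.29362285182737, 'cy': 237.1847026132835, 'tool_from_camera': array([[ 9.99999836e-01,  1.02256624e-04,  5.64024243e-04,
         2.02888127e-05],
       [-2.40886882e-04,  9.67825868e-01,  2.51620808e-01,
        -6.82130910e-02],
       [-5.20147358e-04, -2.51620903e-01,  9.67825734e-01,
        -1.62807288e-01],
       [ 0.00000000e+00,  0.00000000e+00,  0.00000000e+00,
         1.00000000e+00]])}
```

View pics/top0.png

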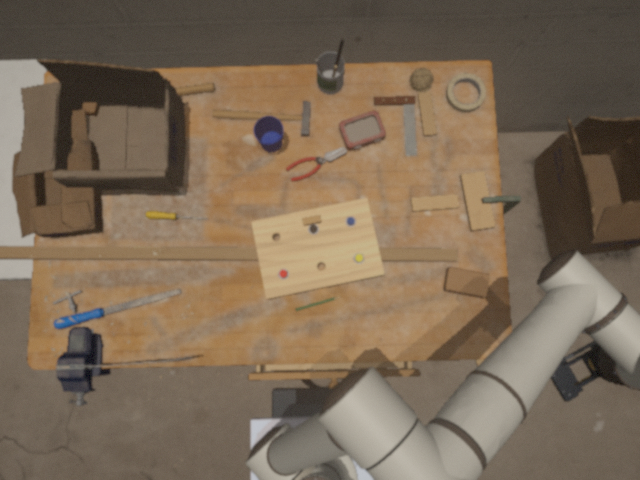

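View pics/side0.png

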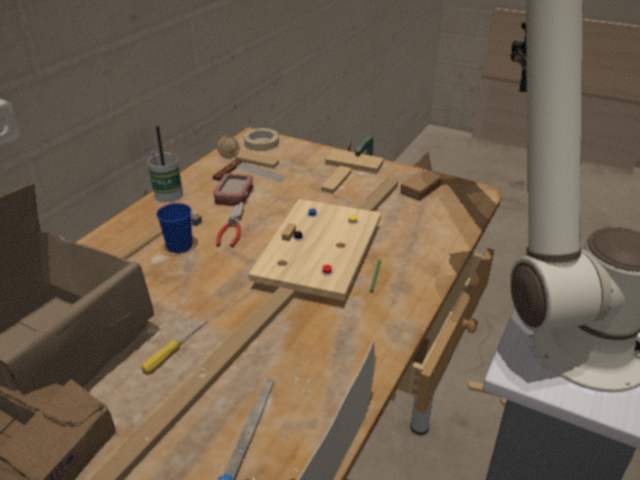

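View pics/wrist0.png

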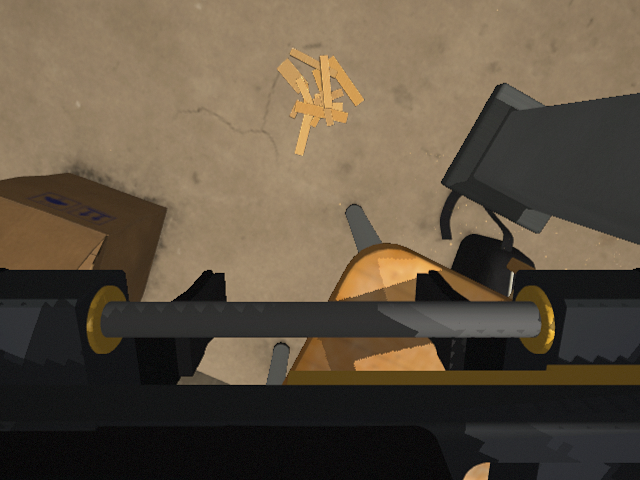

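The top view shows blue at about (351,221), yellow (359,258), red (283,273) and black (313,229), with the block at (312,219). Next I triangulate these from the top and side views.

```bash
cat > h.py <<'E'
import numpy as np,cv2
def K(c): return np.array([[c["fx"],0,c["cx"]],[0,c["fy"],c["cy"]],[0,0,1]])
def ray(c,uv,s=None):
    d=np.linalg.inv(K(c))@np.array([uv[0],uv[1],1.])
    if "rvec" in c:
        R=cv2.Rodrigues(np.array(c["rvec"]))[0];return -R.T@c["tvec"],R.T@d
    T=np.eye(4);T[:3,:3]=s["ee_rot"];T[:3,3]=s["tcp_pos"];T=T@c["tool_from_camera"]
    return T[:3,3],T[:3,:3]@d
def plane(o,d,z): return o+d*(z-o[2])/d[2]
def tri(rs):
    A=0;b=0
    for o,d in rs:
        d=d/np.linalg.norm(d);P=np.eye(3)-np.outer(d,d);A=A+P;b=b+P@o
    x=np.linalg.solve(A,b);return x,[np.linalg.norm(np.cross(x-o,d/np.linalg.norm(d))) for o,d in rs]
HSV={"blue":((105,120,50),(130,255,255)),"yellow":((24,150,150),(34,255,255)),"red":((174,150,90),(180,255,255)),"black":((0,0,0),(180,255,50))}
def blobs(img,col,box,amin=6):
    x0,y0,x1,y1=box
    h=cv2.cvtColor(img,cv2.COLOR_BGR2HSV)
    m=cv2.inRange(h,*[np.array(q) for q in HSV[col]])
    if col=="red": m|=cv2.inRange(h,np.array((0,150,90)),np.array((5,255,255)))
    mm=np.zeros_like(m);mm[y0:y1,x0:x1]=m[y0:y1,x0:x1]
    n,l,st,ce=cv2.connectedComponentsWithStats(mm)
    return sorted([(int(st[i,4]),ce[i].round(2).tolist(),st[i,:4].tolist()) for i in range(1,n) if st[i,4]>=amin],reverse=True)[:4]
E
python3 - <<'E'
from station import r
from h import *
t=r.capture("top");s=r.capture("side")
for c in HSV:
    a=blobs(t["color"],c,(250,195,390,300));b=blobs(s["color"],c,(250,195,390,300))
    print(c,a,b)
    if a and b:
        ra=ray(t,a[0][1]);rb=ray(s,b[0][1]);print(tri([ra,rb]),plane(*ra,.052),plane(*rb,.05))
cv2.imwrite("pics/tz.png",cv2.resize(t["color"][190:310,240:400],None,fx=5,fy=5,interpolation=3))
cv2.imwrite("pics/sz.png",cv2.resize(s["color"][190:310,240:400],None,fx=5,fy=5,interpolation=3))
E
```

```text
blue [] [(23, [312.0, 211.83], [310, 210, 5, 5])]
yellow [(17, [358.53, 257.65], [357, 256, 4, 5])] [(22, [352.5, 217.36], [350, 216, 6, 4])]
(array([ 0.53481166, -0.11806046,  0.04992612]), [np.float64(0.0009804728374918786), np.float64(0.0009804728374919135)]) [ 0.53357477 -0.1182717   0.052     ] [ 0.53575054 -0.11777748  0.05      ]
red [(23, [283.09, 273.22], [281, 271, 5, 6])] [(53, [326.66, 268.62], [323, 265, 8, 8])]
(array([0.50069784, 0.07001359, 0.046579  ]), [np.float64(0.00094130790188601), np.float64(0.0009413079018858493)]) [0.49913807 0.06928571 0.052     ] [0.49960842 0.07406432 0.05      ]
black [] [(34, [297.56, 234.76], [294, 232, 8, 6])]
```

View pics/tz.png

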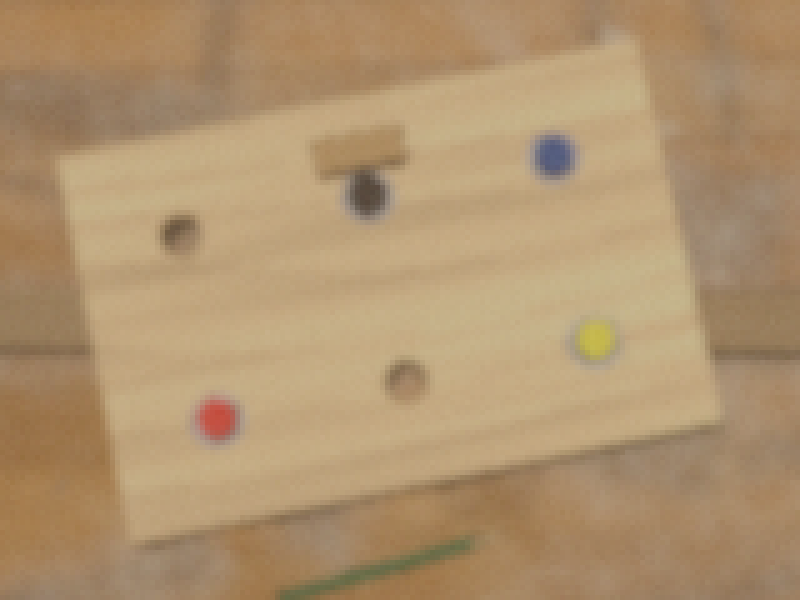

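View pics/sz.png

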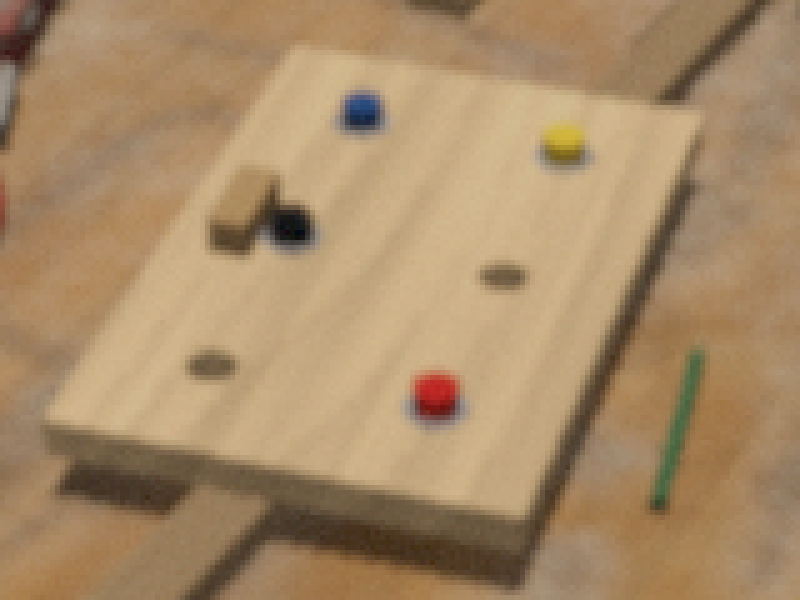

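Top and side agree to about 1 mm on yellow (0.535,-0.118) and red (0.500,0.070). Blue and black were missed by the masks in the top image. I'll move over the board with the gripper closing, then refine with the wrist camera.

Request:
move_arm(series=[[[1.5, 2.5, 0, 0, 0, 0, -1], [3, 5, 0, 0, 0, 0, -1], [3, 5, 0, 0, 0, 0, -1], [3, 5, 0, 0, 0, 0, -1], [3, 5, 0, 0, 0, 0, -1], [3, 5, 0, 0, 0, 0, -1], [3, 5, 0, 0, 0, 0, -1], [3, 5, 0, 0, 0, 0, -1], [3, 5, 0, 0, 0, 0, -1], [3, 5, 0, 0, 0, 0, -1], [3, 5, 0, 0, 0, 0, -1], [3, 5, 0, 0, 0, 0, -1]]])

```text
time_s: 1.75
tcp_pos: [0.6403, 0.0092, 0.2226]
ee_rot: [[-0.448, 0.894, 0.0], [0.894, 0.448, -0.0], [-0.0, 0.0, -1.0]]
wrist_force: [0.8, 0.1, 0.7]
gripper_width: 0.009
```

Request:
move_arm(series=[[[1.5, 2.5, 0, 0, 0, 0, -1], [0, 0, 0, 0, 0, 0, -1], [0, 0, 0, 0, 0, 0, -1]]])

```text
time_s: 2.12
tcp_pos: [0.6547, 0.0317, 0.2223]
ee_rot: [[-0.448, 0.894, -0.001], [0.894, 0.448, -0.0], [0.0, -0.001, -1.0]]
wrist_force: [-0.7, -0.5, 0.4]
gripper_width: 0.007
```

Run:
```python
from station import r
from h import *
s=r.sense();w=r.capture("wrist")
print(s["tcp_pos"],s["ee_rot"],s["wrist_force"],s["gripper_width"])
cv2.imwrite("pics/w1.png",w["color"])
for c in HSV: print(c,[(b,plane(*ray(w,b[1],s),.052).round(4)) for b in blobs(w["color"],c,(0,0,640,270),60)])
```

```text
[0.65469027 0.03165868 0.22230231] [[-4.48110172e-01  8.93977932e-01 -8.54863670e-04]
 [ 8.93978332e-01  4.48110097e-01 -2.87499361e-04]
 [ 1.26054959e-04 -8.93060986e-04 -9.99999593e-01]] [-0.66468182 -0.51647864  0.35373115] 0.006915890234192565
blue [((458, [193.52, 124.18], [182, 113, 25, 23]), array([ 0.6308, -0.0995,  0.052 ]))]
yellow [((305, [216.31, 6.02], [204, 0, 25, 15]), array([ 0.5401, -0.1167,  0.052 ]))]
red [((496, [445.56, 74.93], [433, 63, 26, 25]), array([0.5025, 0.0701, 0.052 ]))]
black []
```

View pics/w1.png

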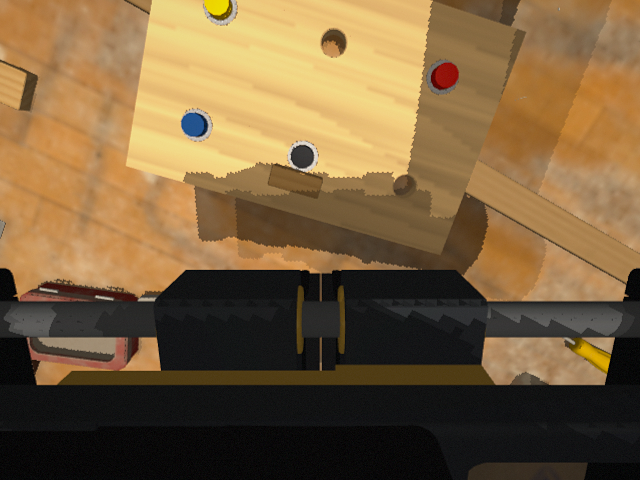

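In the wrist view the blue top is at (193,124), red (445,75), black rim (302,156), and the empty holes are at (333,43) and (404,184). Yellow is cut off at the top edge. I'll fit the hole grid and triangulate the tops as a check.

Run:
```python
from station import r
from h import *
s=r.sense();w=r.capture("wrist");t=r.capture("top");sd=r.capture("side")
px={"blue":(197,125),"red":(442.5,76),"black":(302.5,156),"h1":(333.5,43),"h2":(404,184.5)}
lat={"blue":(48,-96),"red":(-48,96),"black":(48,0),"h1":(-48,0),"h2":(48,96),"yellow":(-48,-96)}
P=np.array([plane(*ray(w,px[k],s),.04) for k in px]);L=np.array([lat[k]+(0,) for k in px])/1000.
U,_,Vt=np.linalg.svd((L-L.mean(0)).T@(P-P.mean(0)));R=(Vt.T@np.diag([1,1,np.linalg.det(Vt.T@U.T)])@U.T)
T=P.mean(0)-R@L.mean(0)
print("res mm",((L@R.T+T-P)*1000).round(1).tolist(),"yaw",np.degrees(np.arctan2(R[1,0],R[0,0])))
for k in lat: print(k,(R@(np.array(lat[k]+(0,))/1000.)+T).round(4))
tp={"blue":(350.4,220.8),"yellow":(358.53,257.65),"red":(283.09,273.22)}
sp={"blue":(312,211.8),"yellow":(352.5,217.4),"red":(326.7,268.6)}
wp={"blue":(193.5,124.2),"red":(445.6,74.9)}
for k in tp:
    rs=[ray(t,tp[k]),ray(sd,sp[k])]+([ray(w,wp[k],s)] if k in wp else [])
    x,e=tri(rs);print(k,x.round(4),np.round(np.array(e)*1000,1))
    if k in wp: x,e=tri(rs[::2]);print("  top+wrist",x.round(4),np.round(e,4))
y=(s["ee_rot"]);print(y.T@(np.array([.631,-.098,0])-s["tcp_pos"]))
```

```text
res mm [[0.0, -0.2, 0.0], [0.4, -0.4, 0.0], [-0.3, 0.1, 0.0], [-0.5, -0.5, 0.0], [0.4, 0.9, 0.0]] yaw 10.671562423192935
blue [ 0.6314 -0.1008  0.04  ]
red [0.5015 0.0701 0.04  ]
black [ 0.6136 -0.0065  0.04  ]
h1 [ 0.5193 -0.0243  0.04  ]
h2 [0.5958 0.0879 0.04  ]
yellow [ 0.5371 -0.1186  0.04  ]
blue [ 0.6304 -0.1016  0.0452] [1.5 0.4 1.2]
  top+wrist [ 0.6304 -0.1019  0.0438] [0.0014 0.0014]
yellow [ 0.5348 -0.1181  0.0498] [1. 1.]
red [0.5007 0.0704 0.0469] [1.2 0.7 0.7]
  top+wrist [0.5003 0.0706 0.045 ] [0.0008 0.0008]
[-0.10502276 -0.07883243  0.22260484]
```

Grid residuals are under 1 mm: blue (0.6314,-0.1008), yellow (0.5371,-0.1186), red (0.5015,0.0701). Tops measure about 45–50 mm, a low reading because the blobs include the dog sides, and that fits the stated 50–54. Now moving above blue.

Request:
move_arm(series=[[[-2, -1.5, 0, 0, 0, 0, -1], [-3.5, -2.6, 0, 0, 0, 0, -1], [-3.5, -2.6, 0, 0, 0, 0, -1], [-1.8, -1.32, 2, 0, 0, 0, -1], [0, 0, 4.5, 0, 0, 0, -1], [0, 0, 4.5, 0, 0, 0, -1], [0, 0, 3, 0, 0, 0, -1], [0, 0, 1, 0, 0, 0, -1], [0, 0, 0, 0, 0, 0, -1], [0, 0, 0, 0, 0, 0, -1]]])

```text
time_s: 3.58
tcp_pos: [0.633, -0.1007, 0.0744]
ee_rot: [[-0.448, 0.894, 0.003], [0.894, 0.448, -0.0], [-0.002, 0.003, -1.0]]
wrist_force: [0.2, 0.1, 0.3]
gripper_width: 0.008
```

Run:
```python
from station import r
from h import *
s=r.sense();print(s["tcp_pos"],s["wrist_force"])
c=r.capture("side");cv2.imwrite("pics/s2.png",cv2.resize(c["color"][150:310,220:420],None,fx=4,fy=3.75,interpolation=3))
t=np.array([.6314,-.1008,.053]);print(s["ee_rot"].T@(t-s["tcp_pos"])*100)
```

```text
[ 0.63297528 -0.10072696  0.07440773] [0.23004123 0.10092196 0.26158039]
[ 0.0675316  -0.15029121  2.14024044]
```

View pics/s2.png

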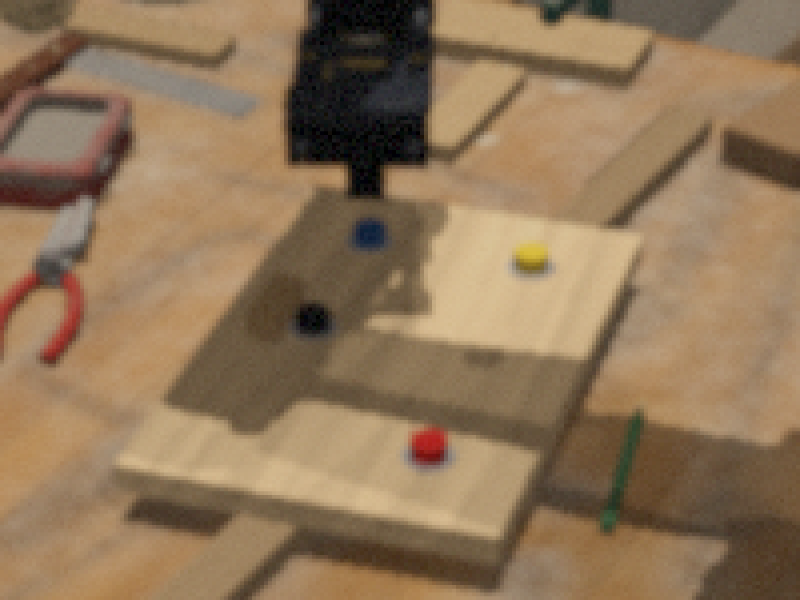

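The finger stands right over the blue dog. I'll descend and then press slowly.

Request:
move_arm(series=[[[0.07, -0.15, 0.6, 0, 0, 0, -1], [0, 0, 0.7, 0, 0, 0, -1], [0, 0, 0.3, 0, 0, 0, -1], [0, 0, 0.15, 0, 0, 0, -1], [0, 0, 0.15, 0, 0, 0, -1], [0, 0, 0.15, 0, 0, 0, -1], [0, 0, 0.15, 0, 0, 0, -1], [0, 0, 0.15, 0, 0, 0, -1]]])

```text
time_s: 4.62
tcp_pos: [0.6303, -0.1005, 0.0495]
ee_rot: [[-0.448, 0.894, 0.0], [0.894, 0.448, -0.0], [-0.0, 0.0, -1.0]]
wrist_force: [-1.1, 0.9, 2.9]
gripper_width: 0.006
```

Contact at about 3 N, so the dog is sliding.

Request:
move_arm(series=[[[0, 0, 0.12, 0, 0, 0, -1], [0, 0, 0.12, 0, 0, 0, -1], [0, 0, 0.12, 0, 0, 0, -1], [0, 0, 0.12, 0, 0, 0, -1], [0, 0, 0.12, 0, 0, 0, -1]]])

```text
time_s: 5.25
tcp_pos: [0.6303, -0.1004, 0.043]
ee_rot: [[-0.448, 0.894, 0.0], [0.894, 0.448, -0.0], [-0.0, 0.0, -1.0]]
wrist_force: [-0.9, 0.8, 2.1]
gripper_width: 0.003
```

Request:
move_arm(series=[[[0, 0, 0.08, 0, 0, 0, -1], [0, 0, 0.06, 0, 0, 0, -1], [0, 0, 0.0, 0, 0, 0, -1]]])

```text
time_s: 5.62
tcp_pos: [0.6303, -0.1005, 0.0415]
ee_rot: [[-0.448, 0.894, 0.0], [0.894, 0.448, 0.0], [-0.0, 0.0, -1.0]]
wrist_force: [0.0, -0.3, 1.6]
gripper_width: 0.003
```

Request:
move_arm(series=[[[0, 0, 0.06, 0, 0, 0, -1], [0, 0, 0, 0, 0, 0, -1]]])

```text
time_s: 5.88
tcp_pos: [0.6303, -0.1005, 0.0415]
ee_rot: [[-0.448, 0.894, 0.0], [0.894, 0.448, -0.0], [-0.0, 0.0, -1.0]]
wrist_force: [-0.4, 0.8, 3.8]
gripper_width: 0.004
```

Request:
move_arm(series=[[[0, 0, 0.06, 0, 0, 0, -1], [0, 0, 0, 0, 0, 0, -1]]])

```text
time_s: 6.12
tcp_pos: [0.6304, -0.1004, 0.0414]
ee_rot: [[-0.449, 0.894, 0.0], [0.894, 0.449, -0.0], [-0.0, 0.0, -1.0]]
wrist_force: [-1.9, 0.6, 7.6]
gripper_width: 0.006
```

Blue is at its stop: z stays at 41.4 mm while the force rises. Lifting and moving over yellow.

Request:
move_arm(series=[[[0, 0, -1.0, 0, 0, 0, -1], [0, 0, -2.3, 0, 0, 0, -1], [0.5, -1.8, 0, 0, 0, 0, -1], [0.8, -2.9, 0, 0, 0, 0, -1], [0.8, -2.9, 0, 0, 0, 0, -1], [0.45, -1.55, 0, 0, 0, 0, -1], [0, 0, 0, 0, 0, 0, -1], [0, 0, 0, 0, 0, 0, -1]]])

```text
time_s: 7.12
tcp_pos: [0.5383, -0.1186, 0.0737]
ee_rot: [[-0.449, 0.894, 0.002], [0.894, 0.449, -0.0], [-0.001, 0.001, -1.0]]
wrist_force: [-0.4, 0.8, -0.0]
gripper_width: 0.005
```

Run:
```python
from station import r
from h import *
s=r.sense();print(s["tcp_pos"],s["wrist_force"])
c=r.capture("side");cv2.imwrite("pics/s3.png",cv2.resize(c["color"][150:310,220:420],None,fx=4,fy=3.75,interpolation=3))
t=np.array([.5371,-.1186,.053]);print(s["ee_rot"].T@(t-s["tcp_pos"])*100)
```

```text
[ 0.5383419  -0.11857877  0.07370256] [-0.40089358  0.79445245 -0.02749433]
[ 0.05561509 -0.11457631  2.0700641 ]
```

View pics/s3.png

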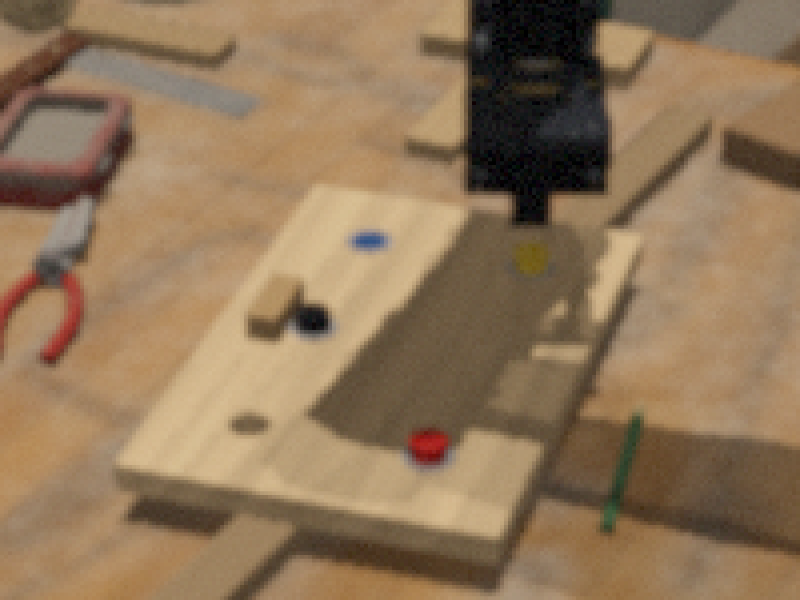

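Blue is now flush at (369,240) in the zoom, and the finger is over yellow. I'll press the same way.

Request:
move_arm(series=[[[0.05, -0.1, 0.6, 0, 0, 0, -1], [0, 0, 0.6, 0, 0, 0, -1], [0, 0, 0.3, 0, 0, 0, -1], [0, 0, 0.14, 0, 0, 0, -1], [0, 0, 0.14, 0, 0, 0, -1], [0, 0, 0.14, 0, 0, 0, -1], [0, 0, 0.14, 0, 0, 0, -1], [0, 0, 0.14, 0, 0, 0, -1], [0, 0, 0.14, 0, 0, 0, -1], [0, 0, 0.14, 0, 0, 0, -1], [0, 0, 0.14, 0, 0, 0, -1]]])

```text
time_s: 8.55
tcp_pos: [0.5359, -0.1187, 0.0473]
ee_rot: [[-0.448, 0.894, 0.0], [0.894, 0.448, -0.0], [-0.0, 0.0, -1.0]]
wrist_force: [-1.5, -0.4, 3.2]
gripper_width: 0.005
```

Request:
move_arm(series=[[[0, 0, 0.12, 0, 0, 0, -1], [0, 0, 0.12, 0, 0, 0, -1], [0, 0, 0.12, 0, 0, 0, -1], [0, 0, 0.12, 0, 0, 0, -1], [0, 0, 0.06, 0, 0, 0, -1], [0, 0, 0, 0, 0, 0, -1]]])

```text
time_s: 9.3
tcp_pos: [0.5359, -0.1187, 0.0417]
ee_rot: [[-0.448, 0.894, 0.0], [0.894, 0.448, 0.0], [-0.0, 0.0, -1.0]]
wrist_force: [-0.9, -0.1, 1.0]
gripper_width: 0.008
```

Request:
move_arm(series=[[[0, 0, 0.06, 0, 0, 0, -1], [0, 0, 0.06, 0, 0, 0, -1], [0, 0, 0, 0, 0, 0, -1]]])

```text
time_s: 9.68
tcp_pos: [0.536, -0.1187, 0.0414]
ee_rot: [[-0.448, 0.894, 0.0], [0.894, 0.448, -0.0], [-0.0, 0.0, -1.0]]
wrist_force: [-0.9, 0.9, 7.0]
gripper_width: 0.009
```

Yellow is at its stop (7 N, z 41.4 mm). Moving to red.

Request:
move_arm(series=[[[0, 0, -1.0, 0, 0, 0, -1], [0, 0, -2.3, 0, 0, 0, -1], [2, 0.6, 0, 0, 0, 0, -1], [3.6, 1.05, 0, 0, 0, 0, -1], [3.6, 1.05, 0, 0, 0, 0, -1], [3.6, 1.05, 0, 0, 0, 0, -1], [3.6, 1.05, 0, 0, 0, 0, -1], [2.0, 0.57, 0, 0, 0, 0, -1], [0, 0, 0, 0, 0, 0, -1], [0, 0, 0, 0, 0, 0, -1]]])

```text
time_s: 10.92
tcp_pos: [0.5014, 0.0695, 0.0737]
ee_rot: [[-0.448, 0.894, -0.0], [0.894, 0.448, -0.0], [0.0, -0.0, -1.0]]
wrist_force: [-0.4, -0.2, 0.0]
gripper_width: 0.002
```

Run:
```python
from station import r
from h import *
s=r.sense();print(s["tcp_pos"],s["wrist_force"])
c=r.capture("side");cv2.imwrite("pics/s4.png",cv2.resize(c["color"][150:310,220:420],None,fx=4,fy=3.75,interpolation=3))
t=np.array([.5015,.0701,.053]);print(s["ee_rot"].T@(t-s["tcp_pos"])*100)
```

```text
[0.5013679  0.06951356 0.07368534] [-0.44913651 -0.22018653  0.01781346]
[0.04645779 0.03840266 2.06852971]
```

View pics/s4.png

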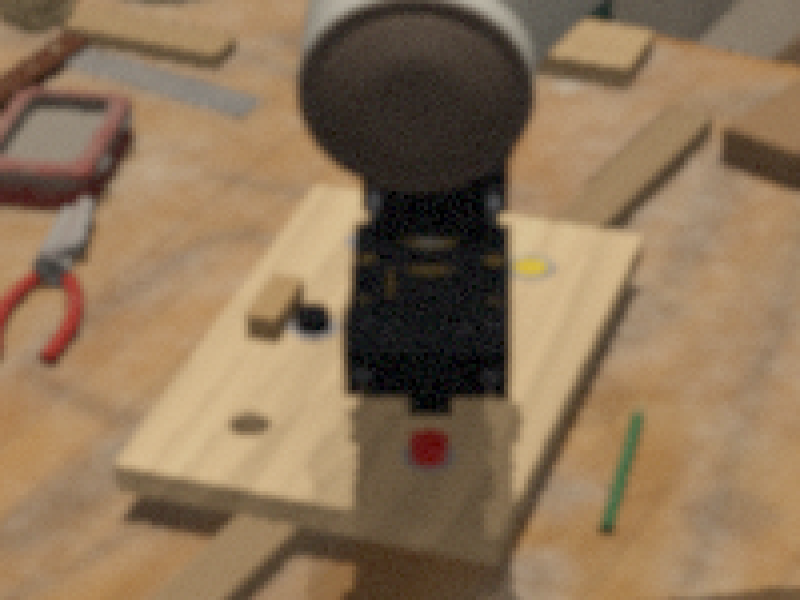

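Yellow is flush at (530,267), and the finger is over red.

Request:
move_arm(series=[[[0.05, 0.04, 0.6, 0, 0, 0, -1], [0, 0, 0.6, 0, 0, 0, -1], [0, 0, 0.3, 0, 0, 0, -1], [0, 0, 0.14, 0, 0, 0, -1], [0, 0, 0.14, 0, 0, 0, -1], [0, 0, 0.14, 0, 0, 0, -1], [0, 0, 0.14, 0, 0, 0, -1], [0, 0, 0.14, 0, 0, 0, -1], [0, 0, 0.14, 0, 0, 0, -1], [0, 0, 0.14, 0, 0, 0, -1], [0, 0, 0.14, 0, 0, 0, -1]]])

```text
time_s: 12.35
tcp_pos: [0.5016, 0.0706, 0.0475]
ee_rot: [[-0.448, 0.894, 0.0], [0.894, 0.448, 0.0], [-0.0, 0.0, -1.0]]
wrist_force: [-1.0, 0.7, 2.7]
gripper_width: 0.002
```

Request:
move_arm(series=[[[0, 0, 0.12, 0, 0, 0, -1], [0, 0, 0.12, 0, 0, 0, -1], [0, 0, 0.12, 0, 0, 0, -1], [0, 0, 0.12, 0, 0, 0, -1], [0, 0, 0.06, 0, 0, 0, -1], [0, 0, 0, 0, 0, 0, -1]]])

```text
time_s: 13.1
tcp_pos: [0.5016, 0.0705, 0.0419]
ee_rot: [[-0.448, 0.894, 0.0], [0.894, 0.448, 0.0], [0.0, 0.0, -1.0]]
wrist_force: [0.5, 0.0, 1.7]
gripper_width: 0.005
```

Request:
move_arm(series=[[[0, 0, 0.06, 0, 0, 0, -1], [0, 0, 0.06, 0, 0, 0, -1], [0, 0, 0, 0, 0, 0, -1]]])

```text
time_s: 13.48
tcp_pos: [0.5016, 0.0705, 0.0414]
ee_rot: [[-0.448, 0.894, 0.0], [0.894, 0.448, -0.0], [-0.0, 0.0, -1.0]]
wrist_force: [-1.3, 0.2, 5.9]
gripper_width: 0.001
```

Red is at its stop too. I'll lift well clear and go back to the viewpoint over the board for the last check.

Request:
move_arm(series=[[[0, 0, -1, 0, 0, 0, -1], [0, 0, -3, 0, 0, 0, -1], [0, 0, -5, 0, 0, 0, -1], [0, 0, -5, 0, 0, 0, -1], [0, 2, -4, 0, 0, 0, -1], [-1.8, 4, 0, 0, 0, 0, -1], [-1.8, 4, 0, 0, 0, 0, -1], [-1.8, 4, 0, 0, 0, 0, -1], [-1.8, 1, 0, 0, 0, 0, -1], [0, 0, 0, 0, 0, 0, -1], [0, 0, 0, 0, 0, 0, -1]]])

```text
time_s: 14.85
tcp_pos: [0.6672, 0.0733, 0.2208]
ee_rot: [[-0.448, 0.894, -0.001], [0.894, 0.448, -0.0], [0.0, -0.001, -1.0]]
wrist_force: [0.4, -0.3, 0.4]
gripper_width: 0.01
```

Run:
```python
from station import r
from h import *
s=r.sense();print(s["tcp_pos"],s["wrist_force"],s["time_s"])
w=r.capture("wrist");c=r.capture("side")
cv2.imwrite("pics/w5.png",w["color"]);cv2.imwrite("pics/s5.png",c["color"])
```

```text
[0.66718364 0.07334806 0.22080429] [ 0.44986283 -0.31542476  0.44672932] 14.85
```

View pics/w5.png

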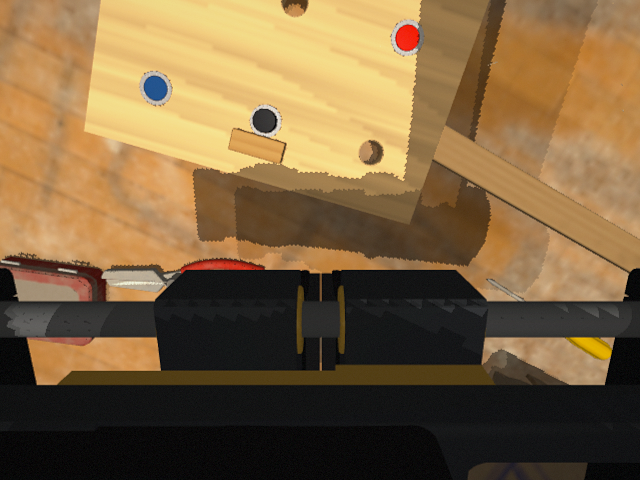

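View pics/s5.png

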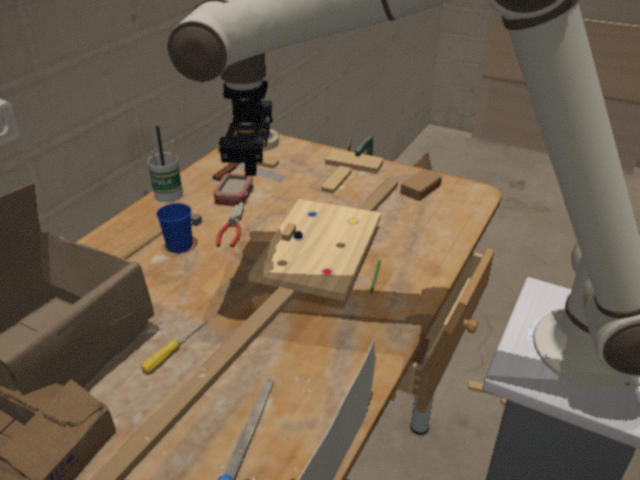

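The wrist view shows blue (155,88) and red (407,38) centred and flush in their rims. Black (264,120) is still standing with the block behind it. The side view shows yellow flush at (353,221), and the tools are where they were. Handing in.

```bash
python3 -c "
from station import r
print(r.finish_job())"
```

```text
the job is handed in; nothing more can be done
None
```

I pressed the blue, yellow and red dogs down to their stops in that order with the closed fingertips, then lifted clear and handed the job in at about 15 s (limit 43 s). No verdict was reported.

- **Pressing:** all three presses ended at z = 41.4 mm, which matches the stop 1 mm above the board. Readings at the stops were 7.6, 7.0 and 5.9 N, against the 30 N limit. I read force only at the end of each move.
- **Last pictures:** blue, yellow and red are flush in their rims. The black dog is standing with the block behind it. By eye, the screwdriver, pencil, offcut and sanding block are unmoved, and the fingers are free of everything. I did not measure these positions again.
- **One disagreement:** the dog-top heights triangulated at the start (45–50 mm) were below the stated 50–54 mm, because the colour blobs included the dogs' sides. I found the contact heights by force instead.

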